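Fit the idler and hold the belt tensioner back

TASK

Drop the short flanged idler roller over the upright stud of the belt tensioner's arm so that it sits flat on the arm, and let go of it. Then push the arm's upright paddle back with the fingers, against the spring and past the ratchet's click, on to nearly its back stop, and finish while still holding it there (the pawl alone lets the arm creep back from the stop, so do not let go). Leave the other parts and tools where they lie.

Things in the scene. Friction and masses are not known exactly. Their poses are not given: they have to be found in the camera images.
- idler: Flanged idler roller, bare aluminium, standing on end on the table: a tube 44 mm outside diameter and 40 mm tall with a through bore of 26 mm and, at its foot, a flange 54 mm across and 4 mm thick. Origin: centre of its underside; z is its axis, up. About 0.12 kg. It is the only part with a flange.
- tensioner: The tensioner's fixed base plate, blue painted steel bolted to the table, 170 mm along its x, 280 mm along its y, 10 mm thick. The plate reaches y = -160 to +120 mm from the origin, which lies on its underside; z up. The arm's pivot stands at x = 0, y = -70 mm. Two 12 mm pins, 26 mm high, stand at y = -18 mm: the rest pin at x = -51 mm and the back-stop pin at x = +51 mm.
- pivot (a point): The arm's vertical pivot axis, at the height of the arm's top face (28 mm above the table). Axes turn with the arm: y points along the arm to its paddle, z up, and +x is the side to which the arm is pushed.
- stud_foot (a point): Foot of the round upright stud on the arm's top face, on the stud's axis, 28 mm above the table, 110 mm from the pivot; axes as pivot. The stud is 16 mm in diameter and 32 mm tall (top at 60 mm above the table), with a tapered tip; a round boss 52 mm across is flush with the arm's top around it. The arm is a flat bar 30 mm wide and 12 mm thick, whose underside is 6 mm above the base plate.
- paddle (a point): Top centre of the upright paddle at the arm's far end, 80 mm above the table, 180 mm from the pivot; axes as pivot. The paddle is a plate 10 mm thick (its x), 40 mm long (its y), reaching from the arm up to 80 mm above the table. Push it on its -x face towards its +x. It is bare steel and fixed to the arm.
- sprung_arm (a joint): Angle of the arm about its vertical pivot, rad. 0: forward rest, where the spring holds it. Grows as the paddle is pushed to its +x (clockwise from above); back stop at 0.95. The pawl climbs a ramp from about 0.1 and clicks in at about 0.6; let go after that, the arm falls back only to about 0.61. Force at the paddle: 5 N at rest, 9 N before the click, 7 N as it clicks, 11 N at the stop.
- pawl (a joint): Outward travel of the spring-loaded pawl slider at the hub, m: 0 when dropped in, up to about 0.006 while riding over the tooth. It works by itself; nothing needs to touch it.
- sleeve: Bystander: plain aluminium tube standing on end, 34 mm across, 62 mm tall, no flange. Origin at the centre of its underside.
- collar: Bystander: flat aluminium ring, 66 mm across, 18 mm tall, no flange. Origin at the centre of its underside.
- wrench: Bystander: steel wrench lying flat, along its x.
- hammer: Bystander: hammer lying with its wooden handle along its x.
- screwdriver: Bystander: screwdriver lying along its x.
- timber: Bystander: block of light timber, 70 x 200 x 60 mm, lying flat; origin at the centre of its underside.
- tube: Bystander: steel tube lying along its x, 24 mm across, 160 mm long.
Mind the look-alikes: they are no part of the job. What is shaped like the idler but orange or turquoise is not meant.

How it is judged (in metres and radians):
On the way, in this order (a step that is already met when the one before it is completed fails the run):
1. the idler sits flat on the arm over the stud, let go (horizontal distance between idler and stud_foot below 0.009 m and z of idler in the frame of stud_foot below 0.004 m and angle between idler's own z axis and vertical below 0.1 rad and contact force between the fingers and idler below 0.3 N and value of joint sprung_arm below 0.3 rad), for 0.2 s.
2. the arm is pushed past the ratchet's click (value of joint sprung_arm above 0.66 rad and value of joint pawl below 0.002 m), for 0.2 s.
At the end, for the whole second after the job is handed in: Idler flat over the stud (within 9 mm of its axis, underside within 4 mm of the arm, upright within 0.1 rad); the fingers hold the arm still beyond 0.76 rad of its 0.95 rad travel, where the pawl alone would not keep it, pressing with over 2.5 N; pawl dropped in (under 2 mm) (horizontal distance between idler and stud_foot below 0.009 m and z of idler in the frame of stud_foot below 0.004 m and angle between idler's own z axis and vertical below 0.1 rad and value of joint sprung_arm above 0.76 rad and value of joint pawl below 0.002 m and not (velocity of joint sprung_arm above 0.1 rad/s) and not (velocity of joint sprung_arm below -0.1 rad/s) and (contact force between the fingers and sprung_arm above 2.5 N or contact force between the fingers and idler above 2.5 N)); the arm keeps its last pose, push and grip.
It fails at once if one of the other parts or tools is shifted by more than 30 mm (distance of any of sleeve, collar, wrench, hammer, screwdriver, timber, tube from where it was at the start of the episode above 0.03 m).
It also fails if it takes over 58 s, if anything falls off the work surface, if the arm or the gripper's body presses on something with over 40 N, if the wrist force passes 120 N, or if a joint passes its speed limit or range.

ROBOT

A 6-joint arm with a two-finger parallel gripper is mounted at the origin on the work surface. World frame = base frame: x ahead of the robot, y to its left, z up, the work surface at z = 0. Lengths are in mm, angles in degrees, forces in N, time in s.
With the tool pointing down it reaches from about 350 to 850 mm from the base axis. Payload 8.1 kg.
Tool frame: the origin (TCP) lies midway between the tips of the shut fingers; the grasp point (between the pads) lies 19 mm behind it (r.pinch_z is the distance from the TCP to the grasp point, in mm); z points along the fingers, y is the line along which they close (so a half turn about z gives the same grasp; the last joint's range is limited). The gripper opens to 85 mm and grips with 20 to 120 N. Pads are 22 mm wide; open, the fingers measure 114 mm over their backs; the gripper's body (76 mm by 85 mm) begins 54 mm behind the grasp point. The pads swing forward as they close: fully open they stand 13 mm farther back than shut.
Start: joints at [69.821, 7.471, 85.268, -0, 87.261, -4.893], TCP at [158.165, 578.782, 231.292] pointing down, gripper open.
Joint ranges: [-169.43, 169.43], [-51.17, 129.36], [1.28, 143.12], [-76.62, 256.62], [0, 156.53], [-152.29, 152.29]. Speed limits (degrees/s): [136.94, 136.94, 159.86, 180, 180, 180].

INTERFACE

Orientations are given as [roll, pitch, yaw] about the fixed x, y, z axes, in that order (R = Rz(yaw) Ry(pitch) Rx(roll)).
In Python, from bench import sensors, optics, job, r gives the robot as it stands.
- The arm moves only by the tool play_rows, never from a script. Its argument "motion" is a list that holds one entry, the list of rows, each a list of 6 numbers: the shift along the tool's x, y, z in cm, then the turn, a rotation vector about the tool's x, y, z in degrees. In form: [[[x, y, z, ax, ay, az], ...]]. A call has 1 to 5 rows; each row is the pose to reach, as a shift and turn from the pose commanded when the call began, along the tool's axes at that moment; what a row does not reach only later rows make up. A row lasts 1/10 s, in which the tool goes at most 50 mm and 8.59 degrees, less where a joint would pass 70% of its speed; a pose out of reach is approached as far as the arm can. A call with a gripper value outside its range is refused whole. "jaw" is the opening, from 0 (shut) to 1 (fully open), set as the call begins (left out, the last holds). The fingers move at their own pace and stop on an object; "squeeze" is the grip in N (left out, the last holds). Time passes only in rows, so rows that repeat a pose let the fingers close. It gives the time, the measured TCP pose, the force, the opening and the grip force at its end, in the units of the state.
- sensors.sense(): the state, without advancing time (a new reading comes with each control period).
- optics.snapshot(name): name is "scene" or "side" or "wrist"; returns a dict with "pixels" (420x560x3 uint8, red, green, blue), "mtx" (3x3 intrinsics, pixels), "R" (3x3) and "t" (3): a world point X has camera coordinates R X + t; the wrist camera has in their place "T_tool_cam" (4x4, takes a point from camera to tool coordinates, whose origin is the TCP and whose axes are the flange's). Camera axes: x right, y down, z forward; pixel columns grow to the right and rows downward; lengths in mm; the calibration is good to about 2 mm. A picture is of the moment at which its call begins: read the wrist's pose just before it. There is no depth.
- job.hand_in(): hands the job in; it is judged then, once.
The state is a dict: "time": time; "joint_pos": joint angles; "qd": joint speeds; "joint_efforts": joint torques, N m; "tool_pos": TCP position; "tcp_rot": TCP orientation; "ft_force": force on the tool from outside, world axes, zero at the start; "wrist_torque": the same for the moment, N m; "finger_gap": finger opening in mm; "grip_force": force on a finger pad.
Only numpy, scipy, OpenCV 4.12 (cv2) and the standard library are available. Lean on these libraries where they do the work, as an engineer would, in place of code of your own. Each camera call takes 0.05 s, during which the arm holds its last target. There are 200 camera calls.

## Working session

There is one attempt and no reset: what is moved stays moved. The work goes in short steps, Python scripts to look and compute and a tool call to move; the robot and the scene stay as the last step left them, time stands still between calls to the robot, and variables do not carry over. Pictures are saved under pics/ and viewed, at most 10 in all, crops included, and the job is handed in when it is done.

Besides the shell and the picture viewer there is one more tool, called after "Emit:" as name([rows], argument=value, ...), one row to a line, values as JSON. play_rows: Moves the arm, as the interface text tells. Its arguments: {"type":"object","properties":{"motion":{"type":"array","items":{"type":"array","items":{"type":"array","items":{"type":"number"}}}},"jaw":{"type":"number"},"squeeze":{"type":"number"}},"required":["motion"]}

```bash
mkdir -p pics; cat > h.py <<'E'
import numpy as np, cv2, json, pickle
from bench import sensors, optics, job, r
from scipy.spatial.transform import Rotation as Rn
def snap(n,f=None):
    s=sensors.sense(); d=optics.snapshot(n)
    K=np.array(d['mtx'])
    if n=='wrist':
        T=np.eye(4);T[:3,:3]=Rn.from_euler('xyz',s['tcp_rot'],degrees=True).as_matrix();T[:3,3]=s['tool_pos']
        M=np.linalg.inv(T@np.array(d['T_tool_cam']));R,t=M[:3,:3],M[:3,3]
    else: R,t=np.array(d['R']),np.array(d['t'])
    im=cv2.cvtColor(np.array(d['pixels']),cv2.COLOR_RGB2BGR)
    if f: cv2.imwrite('pics/'+f+'.png',im); pickle.dump((im,K,R,t),open('pics/'+f+'.pkl','wb'))
    return im,K,R,t
def load(f): return pickle.load(open('pics/'+f+'.pkl','rb'))
def cast(c,u,v,z):
    im,K,R,t=c; d=R.T@np.linalg.inv(K)@[u,v,1.]; o=-R.T@t
    return o+d*(z-o[2])/d[2]
def proj(c,X):
    im,K,R,t=c; p=K@(R@np.array(X,float)+t); return p[:2]/p[2]
E
python3 - <<'E'
from h import *
a=snap('scene','s0')[0];b=snap('side','d0')[0];c=snap('wrist','w0')[0]
s=sensors.sense();print(s)
cv2.imwrite('pics/a.png',cv2.resize(a,(800,600)));cv2.imwrite('pics/b.png',cv2.resize(b,(800,600)))
E
```

```text
{'time': 0.15, 'joint_pos': array([ 6.98199614e+01,  7.50813338e+00,  8.53140327e+01, -3.17073335e-04,
        8.72596700e+01, -4.89244302e+00]), 'qd': array([ 0.14481201, -0.28214367, -0.26205469, -0.07955651, -0.17626567,
       -0.04376694]), 'joint_efforts': array([ 9.38434059e-04, -5.70057428e+01, -5.01162958e+01, -1.35395048e-04,
        9.47835040e-03, -1.67369154e-05]), 'tool_pos': array([158.03207205, 578.39313583, 230.46323925]), 'tcp_rot': array([-1.79918435e+02, -6.66389327e-03,  1.64712415e+02]), 'ft_force': array([-0.41380725, -0.04981433,  0.31604054]), 'wrist_torque': array([ 0.01602174,  0.02629602, -0.0476738 ]), 'grip_force': 0.0, 'finger_gap': 85.4017084552642}
```

View pics/s0.png

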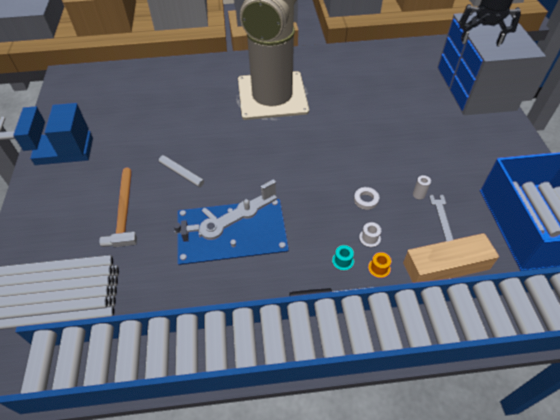

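View pics/d0.png

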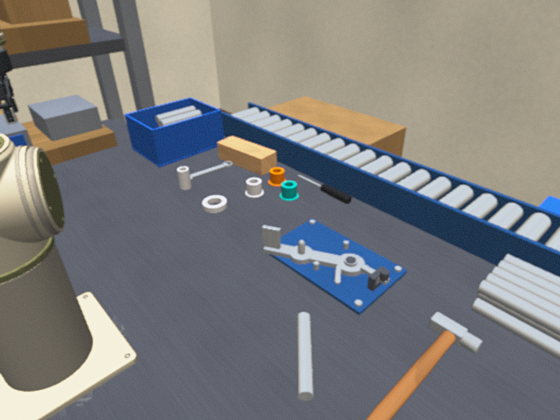

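The scene view shows three flanged rollers: bare aluminium at (371,234), turquoise at (344,257) and orange at (381,264). The bare one fits the description. The collar (367,198) and sleeve (422,187) have no flange. On the tensioner, the pivot is at about (210,227), the stud at (247,208) and the paddle at (268,190). I'll confirm with an enlarged crop.

```bash
python3 - <<'E'
from h import *
s=load('s0');d=load('d0')
A=cv2.resize(s[0][165:285,165:405],(800,400),interpolation=cv2.INTER_CUBIC)
B=cv2.resize(d[0][165:315,170:420],(333,200),interpolation=cv2.INTER_CUBIC)
C=cv2.resize(d[0][215:315,250:410],(320,200),interpolation=cv2.INTER_CUBIC)
out=np.zeros((600,800,3),np.uint8);out[:400]=A;out[400:,:333]=B;out[400:,340:660]=C
cv2.imwrite('pics/crop.png',out)
for n,u,v,z in [('idler',371,239,0),('pivot',210,227,28),('stud top',249,202,60),('paddle top',268,184,80),('turq',344,262,0),('orange',381,270,0)]:
    print(n,cast(s,u,v,z).round(1))
for n,u,v,z in [('idler',254,191,0),('stud top',302,242,60),('paddle',271,229,80),('pivot',351,262,28)]: print('side',n,cast(d,u,v,z).round(1))
# blue plate
hsv=cv2.cvtColor(s[0],cv2.COLOR_BGR2HSV);m=cv2.inRange(hsv,(100,120,60),(125,255,255))
m[:190]=0;m[275:]=0;m[:,:165]=0;m[:,300:]=0
c=cv2.convexHull(max(cv2.findContours(m,0,2)[0],key=cv2.contourArea))
q=cv2.approxPolyDP(c,6,True).reshape(-1,2);print(q.tolist(),[cast(s,*p,10).round(1).tolist() for p in q])
E
```

```text
idler [614.  194.5   0. ]
pivot [ 544.5 -216.5   28. ]
stud top [ 500.4 -110.    60. ]
paddle top [462.5 -55.9  80. ]
turq [673.4 111.3   0. ]
orange [707.  196.9   0. ]
side idler [615.  195.6   0. ]
side stud top [ 489.9 -125.4   60. ]
side paddle [455.6 -64.   80. ]
side pivot [ 545.3 -218.3   28. ]
[[279, 199], [286, 251], [178, 263], [178, 233]] [[459.9, -27.3, 10.0], [629.8, -29.4, 10.0], [631.9, -300.4, 10.0], [540.3, -302.2, 10.0]]
```

View pics/crop.png

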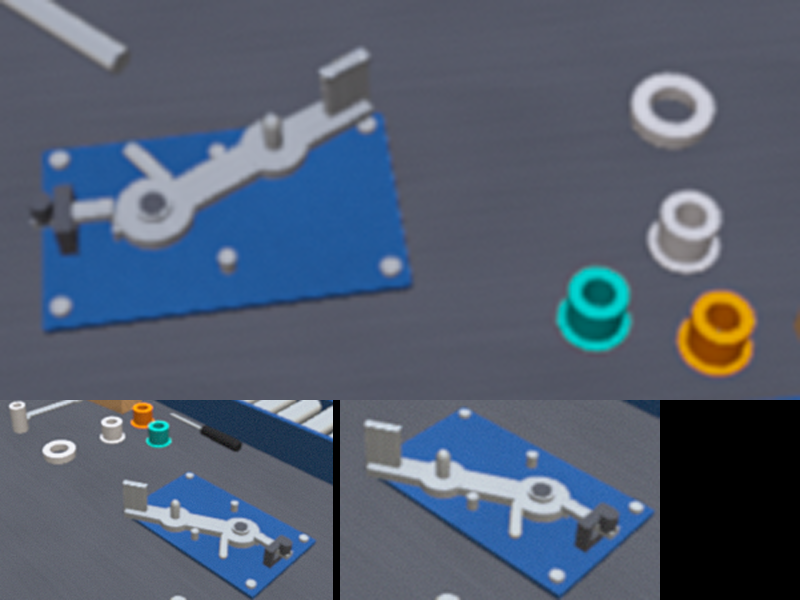

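The crop confirms the choice: the bare aluminium flanged roller is at crop (685,230), which is scene (371,234), and the other two flanged ones are coloured. Both views put the idler at (614,195). The pivot (545,-217) and paddle (459,-60) are 179 mm apart, against 180 mm given. That puts the stud near (492,-120).

Emit:
play_rows([
  [[-10,-4.6,1.2,0,0,0],[-20,-9.2,2.4,0,0,0],[-25,-11.5,3,0,0,0],[-25,-11.5,3,0,0,0],[-25,-11.5,3,0,0,0]],
], jaw=1)

```text
time: 0.65
tool_pos: [349.6, 417.5, 203.8]
tcp_rot: [-180.0, -0.0, 164.7]
ft_force: [1.2, 0.3, -1.0]
finger_gap: 85.6
grip_force: 0.0
```

```bash
cat >> h.py <<'E'
def plan(X,yaw):
    s=sensors.sense();p=s['tool_pos'];R=Rn.from_euler('xyz',s['tcp_rot'],degrees=True)
    G=Rn.from_euler('xyz',[180,0,yaw],degrees=True)
    print('t',round(s['time'],2),'at',p.round(1),s['tcp_rot'].round(1),'cm',(R.inv().apply(np.array(X)-p)/10).round(2),'rot',(R.inv()*G).as_rotvec(degrees=True).round(1))
E
python3 -c "
from h import *
plan([614,160,160],180)"
```

```text
t 0.65 at [349.6 417.5 203.8] [-180.    -0.   164.7] cm [-32.29 -17.89   4.38] rot [ -0.   -0.  -15.3]
```

Emit:
play_rows([
  [[-30.5,-17,4,0,0,-15],[-30.5,-17,4,0,0,-15],[-30.5,-17,4,0,0,-15],[-30.5,-17,4,0,0,-15],[-30.5,-17,4,0,0,-15]],
])

```text
time: 1.15
tool_pos: [523.9, 246.7, 175.8]
tcp_rot: [180.0, -0.0, 179.7]
ft_force: [0.8, 0.4, 0.3]
finger_gap: 85.1
grip_force: 0.0
```

```bash
python3 -c "
from h import *
plan([614,160,160],180)"
```

```text
t 1.15 at [523.9 246.7 175.8] [180.   -0.  179.7] cm [-9.06 -8.62  1.58] rot [ 0.  -0.  -0.3]
```

Emit:
play_rows([
  [[-7,-3.5,1,0,0,0],[-7,-3.5,1,0,0,0],[-7,-3.5,1,0,0,0],[-7,-3.5,1,0,0,0]],
])

```text
time: 1.55
tool_pos: [592.6, 212.5, 165.3]
tcp_rot: [-180.0, -0.1, 179.6]
ft_force: [-0.3, 0.2, 0.1]
finger_gap: 85.4
grip_force: 0.0
```

```bash
python3 - <<'E'
from h import *
c=snap('wrist','w1')
plan([614,195,160],180)
for X in ([614,195,0],[614,195,40]): print(proj(c,X))
print('cam',(-c[2].T@c[3]).round(),c[1].round())
E
```

```text
t 1.6 at [592.1 213.1 165.7] [-1.800e+02 -1.000e-01  1.797e+02] cm [-2.2  -1.8   0.57] rot [-0.  -0.1 -0.3]
[260.07882084 212.47472806]
[257.43519056 227.40943106]
cam [524. 212. 308.] [[376.   0. 279.]
 [  0. 376. 208.]
 [  0.   0.   1.]]
```

View pics/w1.png

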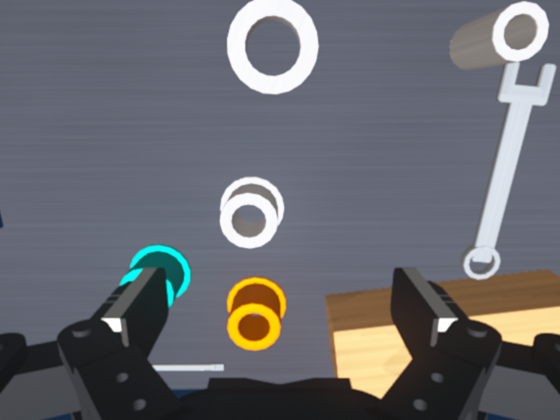

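The wrist view shows the bare idler with its top ring centred near (249,220), inside radius about 16 px. It is clear of the orange one (254,327) and the turquoise one (150,285). I'll cast the top ring and the bore.

```bash
python3 - <<'E'
from h import *
c=load('w1')
a=cast(c,249,220,40);b=cast(c,252,207,4);print(a,b)
g=cv2.inRange(c[0],(205,205,205),(255,255,255))
g[:190]=0;g[255:]=0;g[:,:210]=0;g[:,295:]=0
for k in cv2.findContours(g,cv2.RETR_CCOMP,2)[0]:
    if len(k)>20: e=cv2.fitEllipse(k);print(e)
plan([a[0],a[1],80],180)
E
```

```text
[608.12879974 188.81436069  40.        ] [608.00374155 188.52640378   4.        ]
((249.42970275878906, 216.59820556640625), (59.04459762573242, 64.12348175048828), 70.21916198730469)
((248.25440979003906, 220.5318603515625), (34.116817474365234, 35.70488739013672), 102.91999816894531)
t 1.6 at [592.1 213.1 165.7] [-1.800e+02 -1.000e-01  1.797e+02] cm [-1.63 -2.42  8.57] rot [-0.  -0.1 -0.3]
```

Emit:
play_rows([
  [[-1.7,-2.3,6,0,0,0],[-1.7,-2.3,6,0,0,0],[-1.7,-2.3,6,0,0,0],[-1.7,-2.3,6,0,0,0]],
])

```text
time: 2.0
tool_pos: [608.9, 190.7, 106.8]
tcp_rot: [180.0, -0.0, 179.7]
ft_force: [0.1, -0.1, 0.8]
finger_gap: 85.6
grip_force: 0.0
```

```bash
python3 - <<'E'
from h import *
snap('wrist');c=snap('wrist','w2')
plan([609,189,30],180)
g=cv2.inRange(c[0],(205,205,205),(255,255,255))
u,v=proj(c,[608.5,189,40]);print(u,v)
m=np.zeros_like(g);cv2.circle(m,(int(u),int(v)),65,255,-1);g&=m
for k in cv2.findContours(g,cv2.RETR_CCOMP,2)[0]:
    if len(k)>30: e=cv2.fitEllipse(k);print(e,cast(c,*e[0],40).round(1))
E
```

```text
t 2.1 at [610.2 191.1 108.5] [1.800e+02 1.000e-01 1.798e+02] cm [ 0.14 -0.21  7.84] rot [ 0.   0.1 -0.2]
277.2563640419147 221.4735296948691
((276.14166259765625, 210.7817840576172), (78.18728637695312, 89.05799102783203), 1.013242244720459) [601.9 188.4  40. ]
((275.9359436035156, 221.43649291992188), (42.9306755065918, 45.14186477661133), 90.15369415283203) [608.5 188.2  40. ]
((276.1279296875, 245.7919921875), (84.88896942138672, 136.0659942626953), 0.4892386198043823) [623.8 188.2  40. ]
```

Emit:
play_rows([
  [[0.15,-0.25,4,0,0,0],[0.15,-0.25,8,0,0,0],[0.15,-0.25,9.8,0,0,0],[0.15,-0.25,9.8,0,0,0],[0.15,-0.25,9.8,0,0,0]],
])

```text
time: 2.6
tool_pos: [609.0, 188.0, 10.0]
tcp_rot: [180.0, 0.1, 179.7]
ft_force: [0.7, -0.4, -0.0]
finger_gap: 85.3
grip_force: 0.0
```

Emit:
play_rows([
  [[0,0,0,0,0,0],[0,0,0,0,0,0],[0,0,0,0,0,0],[0,0,0,0,0,0],[0,0,0,0,0,0]],
], jaw=0, squeeze=40)

```text
time: 3.1
tool_pos: [609.4, 187.8, 10.1]
tcp_rot: [180.0, 0.2, 179.7]
ft_force: [-0.7, 0.6, 7.1]
finger_gap: 42.2
grip_force: 42.0
```

Emit:
play_rows([
  [[0,0,-3,0,0,0],[0,0,-7,0,0,0],[0,0,-11,0,0,0],[0,0,-12,0,0,0],[0,0,-12,0,0,0]],
])

```text
time: 3.6
tool_pos: [609.8, 187.8, 131.1]
tcp_rot: [179.9, 0.3, 179.7]
ft_force: [0.7, -0.0, -1.9]
finger_gap: 42.3
grip_force: 41.3
```

```bash
python3 -c "
from h import *
s=sensors.sense();print(s['finger_gap'],s['grip_force'],s['ft_force'])
plan([492,-120,130],118.7)
plan([400,-120,130],118.7)"
```

```text
42.31876051694 41.25007303169696 [ 0.67749328 -0.04983954 -1.88220857]
t 3.6 at [609.8 187.8 131.1] [179.9   0.3 179.7] cm [ 1.162e+01 -3.084e+01  2.000e-02] rot [ 0.2  0.2 61. ]
t 3.6 at [609.8 187.8 131.1] [179.9   0.3 179.7] cm [ 2.082e+01 -3.089e+01 -3.000e-02] rot [ 0.2  0.2 61. ]
```

Emit:
play_rows([
  [[1,-5,-0.4,0,0,0],[2,-10,-0.8,0,0,0],[3,-15,-1.2,0,0,0],[4,-20,-1.6,0,0,0],[5,-24.5,-2,0,0,0]],
])

```text
time: 4.1
tool_pos: [554.7, -57.9, 145.4]
tcp_rot: [180.0, -0.2, 179.7]
ft_force: [1.0, -0.6, -1.4]
finger_gap: 42.3
grip_force: 41.4
```

Emit:
play_rows([
  [[0,0,0,0,0,0],[0,0,0,0,0,0],[0,0,0,0,0,0]],
])

```text
time: 4.4
tool_pos: [556.2, -55.4, 146.4]
tcp_rot: [179.9, -0.1, 179.7]
ft_force: [-0.4, -0.2, -1.4]
finger_gap: 42.2
grip_force: 41.6
```

```bash
python3 - <<'E'
from h import *
c=snap('wrist','w3');plan([492,-120,150],118.7)
print(proj(c,[492,-120,60]),proj(c,[459,-60,80]),proj(c,[545,-217,28]))
E
```

```text
t 4.45 at [556.4 -55.1 146.7] [ 1.800e+02 -1.000e-01  1.798e+02] cm [ 6.42 -6.52 -0.32] rot [-0.  -0.1 61.1]
[170.99914475 111.28317449] [271.31380959  45.59543673] [ 53.14421218 187.84698945]
```

View pics/w3.png

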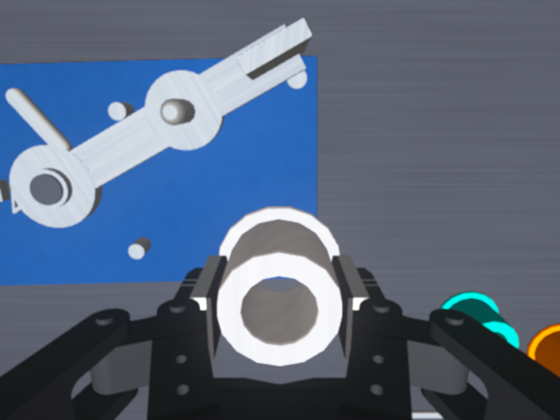

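The wrist view shows the arm's boss centred at (184,110), the stud tip at about (171,112), the pivot at (50,187) and the paddle top at (278,47). The idler is held upright, with its top bore at (279,311) and its flange behind it.

```bash
python3 - <<'E'
from h import *
c=load('w3')
g=c[0].min(axis=2);hsv=cv2.cvtColor(c[0],cv2.COLOR_BGR2HSV)
m=cv2.inRange(hsv,(0,0,130),(180,70,255))
# boss: arm-colour contour pixels at ~38px from centre, fit circle
ks=max([k for k in cv2.findContours(m[:235,:330],0,cv2.CHAIN_APPROX_NONE)[0]],key=len).reshape(-1,2).astype(np.float32)
P=np.array([cast(c,*p,28)[:2] for p in ks]);b0=cast(c,184,110,28)[:2]
for _ in range(5):
    d=np.linalg.norm(P-b0,axis=1);q=P[abs(d-26)<3]
    A=np.c_[2*q,np.ones(len(q))];s=np.linalg.lstsq(A,(q**2).sum(1),rcond=None)[0];b0=s[:2]
print('boss',b0,len(q),'r',np.sqrt(s[2]+b0@b0))
print('tip',cast(c,171,112,60),'pivot',cast(c,50,187,30),'paddle',cast(c,278,47,80))
print('bore top', [cast(c,279,311,z).round(1).tolist() for z in (172,177)])
w=cv2.inRange(c[0],(225,225,225),(255,255,255));w[:200]=0;w[:,:205]=0;w[:,360:]=0
for k in cv2.findContours(w,cv2.RETR_CCOMP,2)[0]:
    if len(k)>30:
        e=cv2.fitEllipse(k);print(e,cast(c,*e[0],176.7).round(1))
E
```

```text
boss [ 492.32793209 -120.47590949] 153 r 25.937757116948617
tip [ 492.41046159 -120.03282103   60.        ] pivot [ 543.94192864 -217.88505953   30.        ] paddle [459.68549212 -56.55258782  80.        ]
bore top [[557.9, -56.4, 172.0], [554.9, -56.4, 177.0]]
((279.0531311035156, 308.8280944824219), (110.40662384033203, 123.99334716796875), 90.67652130126953) [554.3 -56.4 176.7]
((278.9537353515625, 310.4157409667969), (70.82975769042969, 79.38032531738281), 89.49437713623047) [554.9 -56.4 176.7]
((279.3118896484375, 252.4095001220703), (80.12078094482422, 107.18091583251953), 91.4326400756836) [533.9 -56.2 176.7]
```

Emit:
play_rows([
  [[2,-2,0,0,0,8],[4,-4,0,0,0,16],[6.3,-6.5,0,0,0,24],[6.3,-6.5,0,0,0,32],[6.3,-6.5,0,0,0,40]],
])

```text
time: 4.95
tool_pos: [493.4, -120.3, 147.6]
tcp_rot: [-180.0, -0.0, 139.4]
ft_force: [0.3, 0.1, -0.3]
finger_gap: 42.3
grip_force: 41.7
```

Emit:
play_rows([
  [[0,0,0,0,0,8],[0,0,0,0,0,16],[0,0,0,0,0,21],[0,0,0,0,0,21],[0,0,0,0,0,21]],
])

```text
time: 5.45
tool_pos: [493.8, -120.0, 147.8]
tcp_rot: [-180.0, -0.0, 119.0]
ft_force: [-0.7, -0.1, -1.1]
finger_gap: 42.2
grip_force: 41.7
```

```bash
python3 - <<'E'
from h import *
plan([493.3,-119.8,90],118.7)
E
```

```text
t 5.45 at [ 493.8 -120.   147.8] [-180.   -0.  119.] cm [ 0.04 -0.03  5.78] rot [-0.  -0.   0.3]
```

Emit:
play_rows([
  [[0,0,3,0,0,0],[0,0,6,0,0,0],[0,0,6.8,0,0,0],[0,0,6.8,0,0,0]],
])

```text
time: 5.85
tool_pos: [492.4, -120.3, 78.6]
tcp_rot: [-179.9, -0.2, 118.8]
ft_force: [-0.4, 1.0, -0.7]
finger_gap: 42.1
grip_force: 41.6
```

```bash
python3 - <<'E'
from h import *
a=snap('scene','s4');b=snap('side','d4');w=snap('wrist','w4');plan([493.3,-119.8,38],118.7)
f=lambda i,u,v:cv2.resize(i[0][int(v)-45:int(v)+45,int(u)-60:int(u)+60],(400,300),interpolation=cv2.INTER_CUBIC)
X=[492.5,-119.5,60];pa,pb=proj(a,X),proj(b,X);print(pa,pb)
out=np.vstack([np.hstack([f(a,*pa),f(b,*pb)]),np.hstack([cv2.resize(w[0],(400,300)),np.zeros((300,400,3),np.uint8)])])
cv2.imwrite('pics/c4.png',out)
E
```

```text
t 6.0 at [ 494.9 -121.4   81.9] [1.799e+02 1.000e-01 1.188e+02] cm [ 0.23 -0.07  4.39] rot [0.1 0.1 0.1]
[245.13877498 200.00777406] [300.92395658 240.27776366]
```

View pics/c4.png

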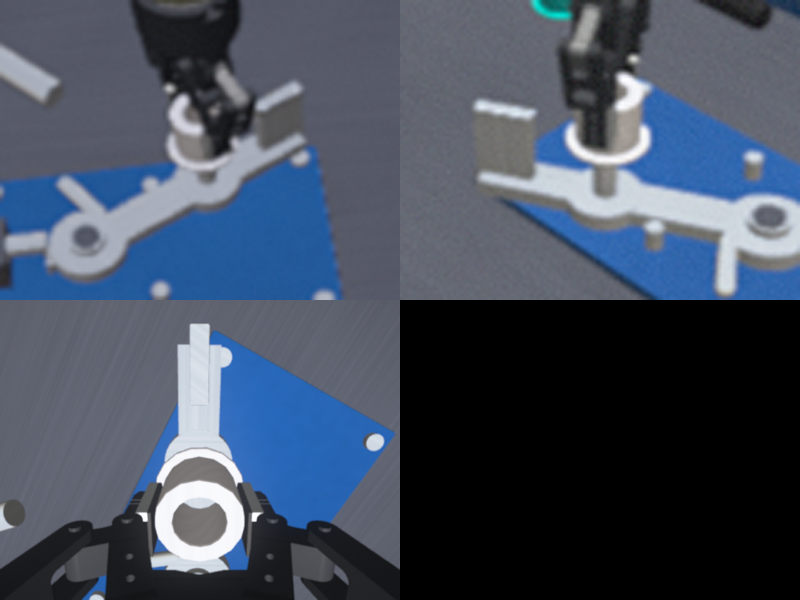

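The scene and side crops show the flange just above the stud. Laterally it is aligned, but it sits about 3 mm too near the pivot along the arm (scene crop: flange centre x=200, stud x=207). I'll shift 2.5 mm toward the paddle while lowering.

Emit:
play_rows([
  [[0.25,0,0.3,0,0,0],[0.25,0,1.2,0,0,0],[0.25,0,2.2,0,0,0],[0.25,0,2.8,0,0,0],[0.25,0,2.8,0,0,0]],
])

```text
time: 6.5
tool_pos: [491.2, -118.5, 50.4]
tcp_rot: [-179.9, -0.1, 118.7]
ft_force: [0.3, -0.0, -1.3]
finger_gap: 42.0
grip_force: 41.6
```

```bash
python3 - <<'E'
from h import *
plan([493.3,-119.8,38],118.7);print(sensors.sense()['ft_force'],sensors.sense()['wrist_torque'])
E
```

```text
t 6.5 at [ 491.2 -118.5   50.4] [-1.799e+02 -1.000e-01  1.187e+02] cm [-0.21  0.13  1.24] rot [-0.1 -0.1  0. ]
[ 0.32454516 -0.00925327 -1.25816785] [ 0.02219535 -0.02024318 -0.03496804]
```

Emit:
play_rows([
  [[0,0,0.5,0,0,0],[0,0,1.0,0,0,0],[0,0,1.2,0,0,0],[0,0,1.2,0,0,0]],
])

```text
time: 6.9
tool_pos: [492.2, -118.8, 39.7]
tcp_rot: [-180.0, -0.0, 118.7]
ft_force: [-0.5, 0.5, -2.5]
finger_gap: 41.6
grip_force: 41.6
```

Emit:
play_rows([
  [[0,0,0.15,0,0,0],[0,0,0.15,0,0,0]],
])

```text
time: 7.1
tool_pos: [492.5, -119.0, 38.7]
tcp_rot: [180.0, 0.0, 118.7]
ft_force: [-0.2, -0.0, -0.7]
finger_gap: 42.5
grip_force: 41.6
```

Emit:
play_rows([
  [[0,0,0,0,0,0],[0,0,0,0,0,0],[0,0,0,0,0,0],[0,0,0,0,0,0],[0,0,0,0,0,0]],
], jaw=0.8)

```text
time: 7.6
tool_pos: [492.6, -119.0, 38.8]
tcp_rot: [180.0, 0.0, 118.7]
ft_force: [0.3, -0.2, 0.5]
finger_gap: 68.6
grip_force: 0.0
```

Emit:
play_rows([
  [[0,0,-3,0,0,0],[0,0,-7,0,0,0],[0,0,-11,0,0,0],[0,0,-14,0,0,0],[0,0,-14,0,0,0]],
])

```text
time: 8.1
tool_pos: [495.6, -120.0, 184.6]
tcp_rot: [179.6, 0.4, 118.7]
ft_force: [0.3, -0.4, 0.4]
finger_gap: 68.0
grip_force: 0.0
```

Emit:
play_rows([
  [[0,0,0,0,0,0],[0,0,0,0,0,0]],
], jaw=0)

```text
time: 8.3
tool_pos: [491.7, -118.7, 177.3]
tcp_rot: [-179.9, -0.1, 118.7]
ft_force: [0.1, 0.6, -1.5]
finger_gap: 40.4
grip_force: 0.0
```

```bash
python3 - <<'E'
from h import *
a=snap('scene','s5');b=snap('side','d5');w=snap('wrist','w5');plan([440,-40,150],118.7)
f=lambda i,u,v:cv2.resize(i[0][int(v)-45:int(v)+45,int(u)-60:int(u)+60],(400,300),interpolation=cv2.INTER_CUBIC)
X=[492.5,-119.5,60];pa,pb=proj(a,X),proj(b,X)
cv2.imwrite('pics/c5.png',np.vstack([np.hstack([f(a,*pa),f(b,*pb)]),np.hstack([cv2.resize(w[0],(400,300)),np.zeros((300,400,3),np.uint8)])]))
E
```

```text
t 8.45 at [ 491.6 -118.6  177. ] [-1.799e+02 -1.000e-01  1.187e+02] cm [ 9.37 -0.74  2.72] rot [-0.1 -0.1  0. ]
```

View pics/c5.png

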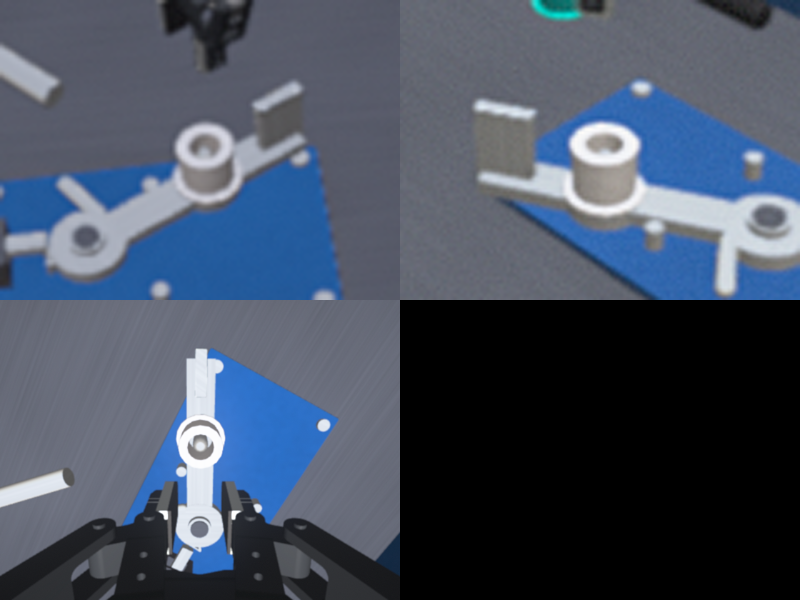

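The idler sits flat over the stud with the tip visible in its bore, and the fingers are clear of it. Next I'll go behind the paddle with the fingers shut.

Emit:
play_rows([
  [[3.6,-2.7,0,0,0,0],[7.2,-5.5,0,0,0,0],[7.2,-5.5,0,0,0,0],[7.2,-5.5,4,0,0,0],[7.2,-5.5,8,0,0,0]],
], jaw=0)

```text
time: 8.95
tool_pos: [410.9, -82.6, 98.9]
tcp_rot: [179.8, 0.2, 118.7]
ft_force: [0.3, -0.3, -1.1]
finger_gap: -0.6
grip_force: 0.0
```

Emit:
play_rows([
  [[0,0,3,0,0,0],[0,0,5.2,0,0,0],[0,0,5.2,0,0,0],[0,0,5.2,0,0,0]],
])

```text
time: 9.35
tool_pos: [409.4, -82.2, 46.6]
tcp_rot: [-179.9, -0.1, 118.7]
ft_force: [0.6, -0.5, 0.4]
finger_gap: 0.2
grip_force: 0.0
```

```bash
python3 - <<'E'
from h import *
w=snap('wrist','w6');a=snap('scene','s6');b=snap('side','d6')
P=np.array([545.3,-216.5]);y=np.radians(118.7);e=np.r_[np.cos(y),np.sin(y)];n=np.r_[np.sin(y),-np.cos(y)]
T=P+182*e-25*n;plan([*T,46],118.7);print(sensors.sense()['finger_gap'])
f=lambda i,u,v:cv2.resize(i[0][int(v)-45:int(v)+45,int(u)-60:int(u)+60],(400,300),interpolation=cv2.INTER_CUBIC)
X=[450,-70,60];pa,pb=proj(a,X),proj(b,X)
cv2.imwrite('pics/c6.png',np.vstack([np.hstack([f(a,*pa),f(b,*pb)]),np.hstack([cv2.resize(w[0],(400,300)),np.zeros((300,400,3),np.uint8)])]))
E
```

```text
t 9.5 at [411.1 -82.7  48.3] [1.799e+02 1.000e-01 1.187e+02] cm [0.02 2.85 0.24] rot [0.1 0.1 0. ]
-0.008423029056438788
```

View pics/c6.png

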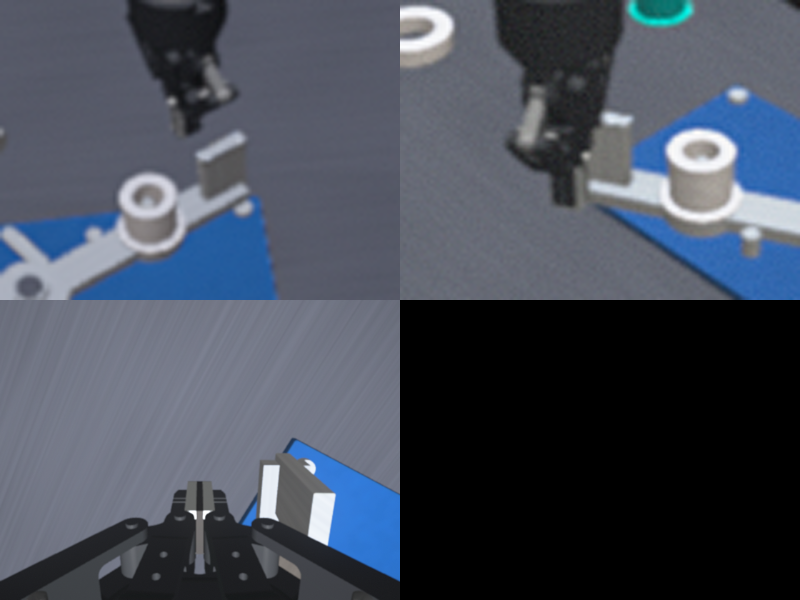

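The fingers are shut beside the paddle's -x face, clear of it and of the idler. I'll raise slightly and close the gap.

Emit:
play_rows([
  [[0,0.8,-0.6,0,0,0],[0,1.8,-0.6,0,0,0],[0,2.6,-0.6,0,0,0],[0,3.3,-0.6,0,0,0],[0,3.6,-0.6,0,0,0]],
])

```text
time: 10.0
tool_pos: [441.9, -64.5, 52.7]
tcp_rot: [-180.0, -0.0, 118.8]
ft_force: [-3.5, -3.7, 4.4]
finger_gap: -0.1
grip_force: 2.6
```

Emit:
play_rows([
  [[0.08,1.28,0,0,0,4],[0.07,2.56,0,0,0,8],[-0.03,3.84,0,0,0,12],[-0.22,5.1,0,0,0,16],[-0.5,6.4,0,0,0,20]],
])

```text
time: 10.5
tool_pos: [498.7, -38.6, 52.2]
tcp_rot: [-179.8, 0.0, 98.6]
ft_force: [-8.7, -3.5, 8.2]
finger_gap: -0.3
grip_force: 4.7
```

Emit:
play_rows([
  [[0.08,1.28,0,0,0,4],[0.07,2.56,0,0,0,8],[-0.03,3.84,0,0,0,12],[-0.22,5.1,0,0,0,16],[-0.5,6.4,0,0,0,20]],
])

```text
time: 11.0
tool_pos: [562.4, -33.6, 52.0]
tcp_rot: [-179.7, 0.0, 78.6]
ft_force: [-9.9, -1.8, 5.9]
finger_gap: -0.2
grip_force: 4.7
```

```bash
cat >> h.py <<'E'
def polar():
    s=sensors.sense();P=np.array([545.3,-216.5]);y=np.radians(s['tcp_rot'][2]);e=np.r_[np.cos(y),np.sin(y)];n=np.r_[np.sin(y),-np.cos(y)]
    d=s['tool_pos'][:2]-P;print('yaw',s['tcp_rot'][2],'e',e@d,'n',n@d,'theta~',np.radians(118.7-s['tcp_rot'][2])+(n@d+17.7)/183,s['ft_force'].round(1),s['time'],'z',s['tool_pos'][2])
E
python3 -c "
from h import *
polar()"
```

```text
yaw 78.56730554966741 e 182.6476341327925 n -19.497901173535553 theta~ 0.6906230592784627 [-9.9 -1.8  5.9] 11.0 z 51.96381313145512
```

Emit:
play_rows([
  [[0.05,0.8,0,0,0,2.5],[0.08,1.6,0,0,0,5],[0.07,2.4,0,0,0,7.5],[0.03,3.2,0,0,0,10],[0.03,3.2,0,0,0,10]],
])

```text
time: 11.5
tool_pos: [593.8, -39.4, 51.8]
tcp_rot: [-179.7, 0.1, 68.6]
ft_force: [-10.3, 1.4, 8.2]
finger_gap: -0.1
grip_force: 5.1
```

Emit:
play_rows([
  [[0,0,0,0,0,0],[0,0,0,0,0,0],[0,0,0,0,0,0],[0,0,0,0,0,0]],
])

```text
time: 11.9
tool_pos: [593.1, -39.2, 51.8]
tcp_rot: [-179.7, 0.1, 68.7]
ft_force: [-9.8, 1.7, 6.8]
finger_gap: 0.1
grip_force: 5.0
```

```bash
python3 - <<'E'
from h import *
polar()
w=snap('wrist','w7');a=snap('scene','s7');b=snap('side','d7');polar()
f=lambda i,u,v:cv2.resize(i[0][int(v)-60:int(v)+60,int(u)-80:int(u)+80],(400,300),interpolation=cv2.INTER_CUBIC)
X=[570,-110,40];pa,pb=proj(a,X),proj(b,X);print(pa,pb)
cv2.imwrite('pics/c7.png',np.vstack([np.hstack([f(a,*pa),f(b,*pb)]),np.hstack([cv2.resize(w[0],(400,300)),np.zeros((300,400,3),np.uint8)])]))
E
```

```text
yaw 68.73080483436658 e 182.53929862339075 n -19.770544588381142 theta~ 0.8608125289093073 [-9.8  1.7  6.8] 11.9 z 51.84083490882799
yaw 68.72885933680723 e 182.5097214505611 n -19.82165354903973 theta~ 0.8605672003092824 [-10.    1.8   6.7] 12.05 z 51.79992822770914
[251.58033918 228.1457966 ] [321.56973134 231.06522349]
```

View pics/c7.png

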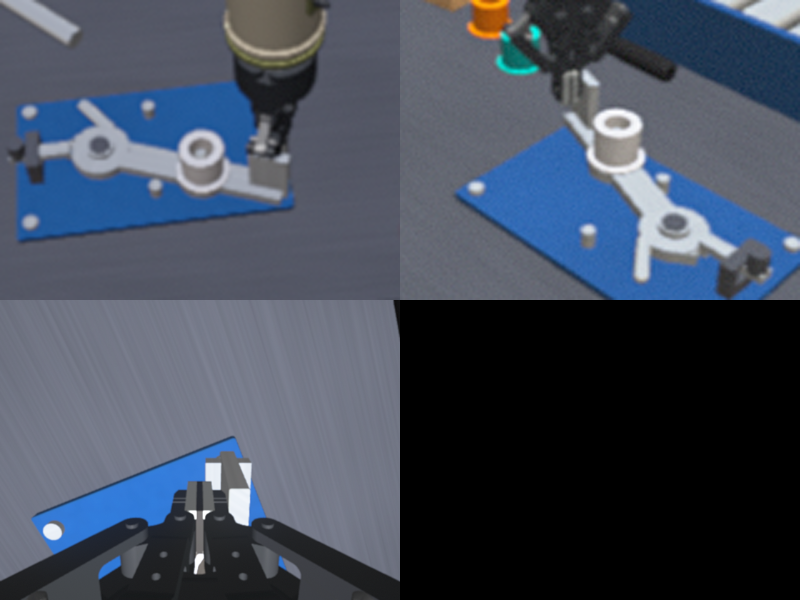

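The arm is back near the stop pin, the idler is seated flat, and the fingers press the paddle with about 10 N. I'll check the angle from the scene view, then hand in.

```bash
python3 - <<'E'
from h import *
a=load('s7');P=cast(a,210.6,226.8,30)[:2]
Q=cast(a,251.8,236.8,30)[:2];d=Q-P;print(P,Q,np.linalg.norm(d),'theta',np.radians(118.7)-np.arctan2(d[1],d[0]))
polar()
if np.radians(118.7)-np.arctan2(d[1],d[0])>0.8: print(job.hand_in())
E
```

```text
[ 545.55536768 -214.71158122] [ 589.70886503 -111.60669878] 112.16125941342581 theta 0.9055201210311206
yaw 68.72885933680723 e 182.5097214505611 n -19.82165354903973 theta~ 0.8605672003092824 [-10.    1.8   6.7] 12.05 z 51.79992822770914
the job is handed in; nothing more can be done
None
```

The job is handed in at about 12 s of the 58 s allowed: the idler sits flat over the stud, and the fingers hold the arm at about 0.86–0.9 rad, pressing with about 10 N; the hand-in returned no verdict.

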